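# Open the child-proof cleaner bottle in the wine rack

## Task

Before the two green bottles in the wine rack get washed, open the square bottle of cleaner: pick it up, turn it so that its flat sides face the rack's walls and lower it fully into the empty end slot, where it cannot spin. Then press its child-proof cap down, twist it counter-clockwise (seen from above) until it is free, lift it off, and finish still holding it level in the gripper, about 10 cm straight above the open neck. Leave the green bottles, the shaker and the funnel standing where they are.

Things in the scene. Friction and masses are not known exactly. Their poses are not given: they have to be found in the camera images.
- jug: square white plastic cleaner bottle, 78 x 78 mm with corners rounded by 6 mm, loose, 0.44 to 0.67 kg with its cap, standing on the sheet at any yaw. Origin: centre of its underside; z up; x and y square to its four flat sides (the four sides fit the slot alike). Flat sides to 112 mm, then a shoulder up to a round neck; the lowest 8 mm taper in by 3 mm a side
- mouth (a point): centre of the bottle's mouth, the top of its neck, 172 mm above the bottle's underside; axes as the bottle's. The neck is 36 mm wide and carries three hooks out to 45 mm. With the cap on, the mouth is hidden inside the cap
- cap: the bottle's round grey plastic push-and-turn cap, 54 mm across, 28 mm high, loose, 40 g; locked on the bottle, its x axis agrees with the bottle's. Origin: centre of its open lower rim, which is locked 16 mm below the mouth (156 mm above the bottle's underside); z to its closed top. Locked and not pressed it cannot turn or come off, and carries the bottle when lifted
- cap_top (a point): centre of the cap's closed top, 28 mm above its rim, locked 184 mm above the bottle's underside. A spring holds the cap up with 6 N; pressed 3.5 mm down (10 N) it can turn counter-clockwise seen from above; it bottoms out at 7 mm (13 N). Keep it down while turning: from 0.63 rad of turn against the bottle it is free and lifts off; a stop ends the turn at about 1.45 rad
- rack: wooden wine rack, fixed, 396 mm along its y, 108 mm along its x, a row of four square slots open at the top, each 84 x 84 mm inside, 12 mm walls, 96 mm apart. Wall tops at 90 mm (upper 5 mm bevelled by 4 mm), slot floors at 20 mm above the sheet. Origin: centre of its underside on the sheet. The slots' centres lie at y = -144, -48, +48 and +144 mm; the green bottles stand in the first two
- slot (a point): centre of the floor of the rack's empty end slot, the one farthest from the green bottles (rack y = +144 mm), 20 mm above the sheet, 70 mm below the wall tops; axes as the rack's, x and y square to the slot's walls
- bottle_a: empty green wine bottle, 74 mm across, 300 mm tall, upright in the rack's slot at the far end from the empty end slot. Origin: centre of its underside; z up. To be left alone
- bottle_b: empty green wine bottle as bottle_a, in the slot next to it
- shaker: steel cocktail shaker with closed cap, 87 mm across at its widest, 230 mm tall, upright on the sheet. Origin: centre of its underside; z up. To be left alone
- funnel: red plastic funnel standing mouth down on the sheet, 116 mm across, 130 mm tall with its spout up, a small tab at its y side reaching 73 mm out. Origin: centre of its mouth on the sheet; z up. To be left alone
Things that resemble listed ones, but are neither listed nor needed, are in the scene too. What is shaped like the jug but yellow is not meant.

How it is judged:
On the way, in this order (a step that is already met when the one before it is completed fails the run):
1. the bottle, cap on, is lowered into the empty end slot (underside within 30 mm of the slot's floor) (horizontal distance between jug and slot below 0.01 m and z of jug in the frame of slot below 0.03 m and angle between jug's own z axis and vertical below 0.12 rad and z of cap in the frame of mouth below -0.012 m), for 0.05 s.
2. the cap is pressed down while the bottle stands in the slot (horizontal distance between jug and slot below 0.01 m and z of cap in the frame of mouth below -0.0185 m), for 0.05 s.
3. the cap, still down, is twisted against the bottle (z of cap in the frame of mouth below -0.017 m and angle between the x axis of cap and the x axis of jug, either way round above 0.35 rad).
At the end, for the whole second after the job is handed in: the gripper holds the cap, still and level (within 15 degrees), its rim 50 to 160 mm above the open mouth and within 30 mm of straight over it, touching neither bottle nor rack; the bottle stands upright on the floor of the empty end slot (within 4 mm in height, 8 mm sideways) (contact force between the fingers and cap above 1 N and contact force between cap and jug below 0.05 N and contact force between cap and rack below 0.05 N and z of cap in the frame of mouth between 0.05 and 0.16 m and horizontal distance between cap and mouth below 0.03 m and angle between cap's own z axis and vertical below 0.26 rad and linear speed of each of cap, jug below 0.03 m/s and horizontal distance between jug and slot below 0.008 m and z of jug in the frame of slot below 0.004 m and angle between jug's own z axis and vertical below 0.06 rad); the arm keeps its last pose, push and grip.
It fails at once if the cleaner bottle is let fall or thrown (faster than 0.6 m/s with the cap not held) (linear speed of jug above 0.6 m/s and contact force between the fingers and cap below 0.2 N).
It fails at once if the cleaner bottle is tipped by more than 30 degrees (angle between jug's own z axis and vertical above 0.52 rad).
It fails at once if the shaker is shifted by more than 30 mm or tipped (distance of shaker from where it was at the start of the episode above 0.03 m or angle between shaker's own z axis and vertical above 0.3 rad).
It fails at once if the funnel is shifted by more than 30 mm or tipped (distance of funnel from where it was at the start of the episode above 0.03 m or angle between funnel's own z axis and vertical above 0.3 rad).
It fails at once if a green bottle is shifted by more than 20 mm or tipped in its slot (distance of any of bottle_a, bottle_b from where it was at the start of the episode above 0.02 m or angle between any of bottle_a, bottle_b's own z axis and vertical above 0.3 rad).
It also fails if it takes over 45 s, if anything falls off the work surface, if the arm or the gripper's body presses on something with over 40 N, if the wrist force passes 120 N, or if a joint passes its speed limit or range.

## Robot

A 6-joint arm with a two-finger parallel gripper is mounted at the origin on the work surface. World frame = base frame: x ahead of the robot, y to its left, z up, the work surface at z = 0. Lengths are in m, angles in rad, forces in N, time in s.
With the tool pointing down it reaches from about 0.35 to 0.775 m from the base axis. Payload 5.5 kg.
Tool frame: the origin (TCP) lies at the very end of the fingers, on their centre line; the grasp point (between the pads) lies 19 mm behind it; z points along the fingers, y is the line along which they close (so a half turn about z gives the same grasp; the last joint's range is limited). The gripper opens to 85 mm and grips with 20 to 120 N. Pads are 22 mm wide; open, the fingers measure 114 mm over their backs; the gripper's body (76 mm by 85 mm) begins 54 mm behind the grasp point. The pads swing forward as they close: fully open they stand 13 mm farther back than shut.
Start: joints at [-1.436, 0.313, 0.046, 1.304, 0, 1.431], TCP at [0.156, -0.553, 0.194] pointing down, gripper open.
Joint ranges: [-2.76, 2.76], [-0.86, 1.69], [-1.03, 1.26], [-2.2, 2.34], [-1.47, 1.5], [-3.14, 3.14]. Speed limits (rad/s): [2.57, 2.57, 3.14, 3.14, 3.14, 3.14].

## Interface

Orientations are given as a unit quaternion [w, x, y, z].
In Python, from workcell import get_state, read_camera, hand_in gives the robot as it stands.
- The arm moves only by the tool send_rows, never from a script. Its argument "increments" is a list of rows, each an object of numbers: "dx", "dy", "dz": the shift along the world's x, y, z in units of 25 mm (1.0 is 25 mm); "roll": the turn about the world's z in units of 8 degrees (1.0 is 8 degrees); "claw": the opening, from -1 (shut) to 1 (fully open). In form: [{"dx": .., "dy": .., "dz": .., "roll": .., "claw": ..}, ...]. A call has exactly 5 rows; each row is the pose to reach, as a shift and turn from the pose commanded when the call began; what a row does not reach only later rows make up. A row lasts 1/8 s, in which the tool goes at most 62.5 mm and 10.7 degrees, less where a joint would pass 70% of its speed; a pose out of reach is approached as far as the arm can. A call with a gripper value outside its range is refused whole. The fingers move at their own pace and stop on an object; "grip_force" is the grip in N (left out, the last holds). Time passes only in rows, so rows that repeat a pose let the fingers close, or fill a call up. It gives the time, the measured TCP pose, the force, the opening and the grip force at its end, in the units of the state.
- get_state(): the state, without advancing time (a new reading comes with each control period).
- read_camera(name): name is "scene" or "top"; returns a dict with "image" (420x560x3 uint8, blue, green, red), "fx", "fy", "cx", "cy" (pixels), "world_to_cam" (4x4, takes a point from world to camera coordinates). Camera axes: x right, y up, looking along -z (the intrinsics and any distortion apply to the point x, -y, -z); pixel columns grow to the right and rows downward; lengths in m; the calibration is good to about 2 mm. A picture is of the moment at which its call begins. There is no depth.
- hand_in(): hands the job in; it is judged then, once.
The state is a dict: "clock": time; "joint_pos": joint angles; "qvel": joint speeds; "tau": joint torques, N m; "tcp_pos": TCP position; "orientation": TCP orientation; "wrist_force": force on the tool from outside, world axes, zero at the start; "ft_torque": the same for the moment, N m; "finger_gap": finger opening in m; "grip_force": force on a finger pad.
Only numpy, scipy, OpenCV 4.12 (cv2) and the standard library are available. Lean on these libraries where they do the work, as an engineer would, in place of code of your own. Each camera call takes 0.05 s, during which the arm holds its last target. There are 200 camera calls.

## Working session

There is one attempt and no reset: what is moved stays moved. The work goes in short steps, Python scripts to look and compute and a tool call to move; the robot and the scene stay as the last step left them, time stands still between calls to the robot, and variables do not carry over. Pictures are saved under pics/ and viewed, at most 10 in all, crops included, and the job is handed in when it is done.

Besides the shell and the picture viewer there is one more tool, called after "Emit:" by a JSON object that holds its "method" and its "body". send_rows: Moves the arm, as the interface text tells. Its arguments: {"type":"object","properties":{"increments":{"type":"array","items":{"type":"object","properties":{"dx":{"type":"number"},"dy":{"type":"number"},"dz":{"type":"number"},"roll":{"type":"number"},"claw":{"type":"number"}}}},"grip_force":{"type":"number"}},"required":["increments"]}

```bash
mkdir -p pics
cat > h.py <<'E'
import numpy as np,cv2
from workcell import get_state,read_camera
def snap(n,f):
    c=read_camera(n);cv2.imwrite(f,c["image"]);return c
E
python3 - <<'E'
from h import *
import pickle
d={n:snap(n,f"pics/{n}0.png") for n in("scene","top")}
pickle.dump(d,open("c0.pkl","wb"))
for n in d:print({k:(np.round(v,4).tolist() if k=="world_to_cam" else v) for k,v in d[n].items() if k!="image"})
print(get_state())
E
```

```text
{'fx': 438.1617035207094, 'fy': 438.1617035207094, 'cx': 284.65944224695517, 'cy': 207.67524165503195, 'world_to_cam': [[0.8763, 0.4816, 0.0169, -0.5203], [-0.2987, 0.5154, 0.8032, 0.0951], [0.3781, -0.7088, 0.5955, -1.393], [0.0, 0.0, 0.0, 1.0]]}
{'fx': 430.3062295815346, 'fy': 430.3062295815346, 'cx': 274.44077177864165, 'cy': 203.956759653983, 'world_to_cam': [[-0.0035, -0.9997, 0.0229, -0.0082], [0.9976, -0.002, 0.0689, -0.6033], [-0.0688, 0.0231, 0.9974, -1.2529], [0.0, 0.0, 0.0, 1.0]]}
{'clock': 0.1, 'joint_pos': array([-1.43560982e+00,  3.13918804e-01,  4.50884912e-02,  1.30361700e+00,
        3.17856728e-05,  1.43121545e+00]), 'qvel': array([-0.00276082, -0.00043159,  0.00206467, -0.00046984,  0.00033849,
       -0.00044462]), 'tau': array([ 1.59560343e-03, -4.81724739e+01,  2.99245352e+01,  1.27431244e-02,
       -2.32005650e-04, -1.76443478e-05]), 'tcp_pos': array([ 0.15595127, -0.55290387,  0.19360013]), 'orientation': array([-8.25453794e-04,  9.90577359e-01,  1.36951871e-01,  1.77065445e-05]), 'wrist_force': array([-0.18553897, -0.31030891,  0.09783585]), 'ft_torque': array([-0.0525966 , -0.01645963, -0.04510487]), 'grip_force': 0.0, 'finger_gap': 0.08504641079412868}
```

View pics/scene0.png

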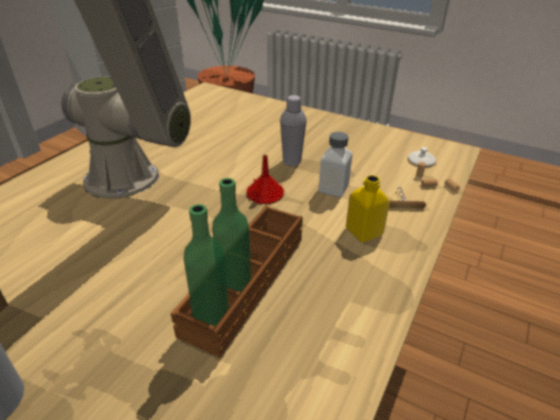

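View pics/top0.png

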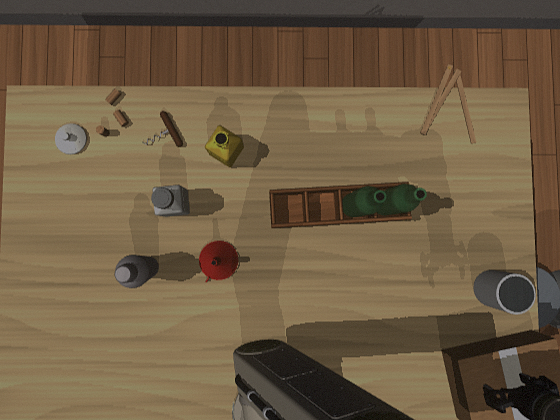

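The scene picture shows a white jug with a grey cap at (337,165), a yellow look-alike at (367,210), the shaker at (293,130), the funnel at (265,180) and the rack with its empty end near (285,225). In the top picture these are the jug (165,200), yellow jug (222,145), shaker (130,272), funnel (218,262) and the empty end slot (287,208).
The jug could be confused with the yellow jug at (222,145) or the shaker at (130,272). I choose the white square one at (165,200) and check it in a crop.

Run:
```python
from h import *
t=cv2.imread("pics/top0.png");s=cv2.imread("pics/scene0.png")
r=lambda im,x,y,w,h,k:cv2.resize(im[y:y+h,x:x+w],None,fx=k,fy=k,interpolation=cv2.INTER_CUBIC)
a=r(t,140,170,60,60,5);b=r(t,260,175,100,60,5)
c=r(s,305,125,60,80,5)[:300*2]; 
top=np.hstack([a,b])
cv2.imwrite("pics/crop_top.png",top)
d=r(s,305,125,60,80,6);e=r(s,225,195,85,80,6)[:, :]
sc=np.hstack([d,e[:,:440]]);cv2.imwrite("pics/crop_scene.png",sc);print(top.shape,sc.shape)
```

```text
(300, 800, 3) (480, 800, 3)
```

View pics/crop_top.png

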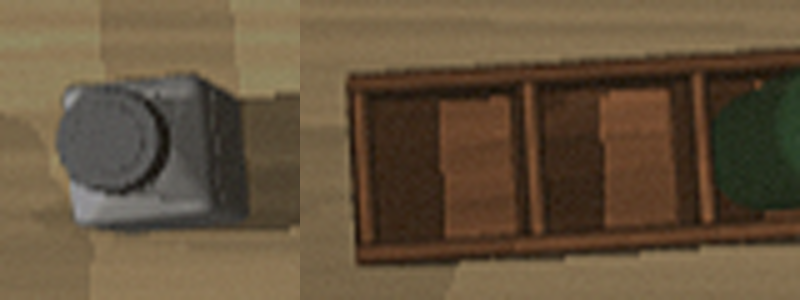

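View pics/crop_scene.png

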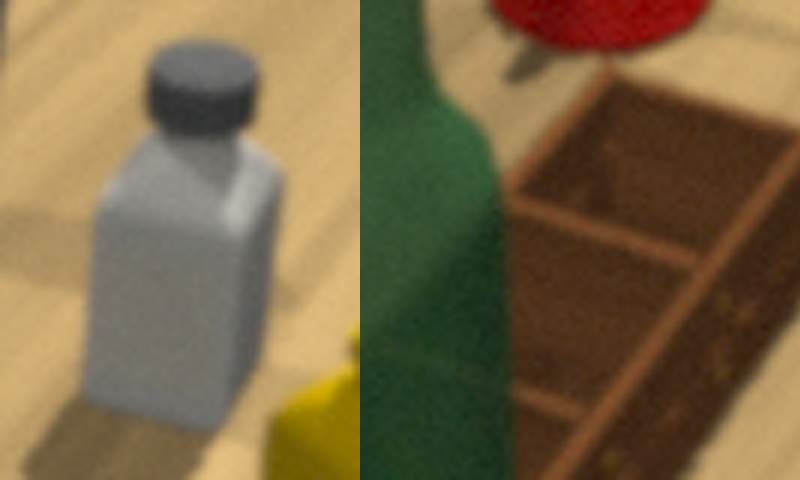

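The crops show the white jug (grey cap, top disc centre near top-crop (110,139) and scene-crop (204,68)) and the empty end slot with its outer corners at top-crop (348,75) and (357,264), and no confusion with the yellow one. Next I fit silhouettes and points in both views.

```bash
cat >> h.py <<'E'
def proj(c,P):
    P=np.atleast_2d(P);M=c["world_to_cam"];q=P@M[:3,:3].T+M[:3,3]
    return np.c_[c["cx"]+c["fx"]*q[:,0]/-q[:,2],c["cy"]-c["fy"]*q[:,1]/-q[:,2]]
def ray(c,u):
    M=np.asarray(c["world_to_cam"]);R=M[:3,:3]
    d=R.T@np.array([(u[0]-c["cx"])/c["fx"],-(u[1]-c["cy"])/c["fy"],-1]);return -R.T@M[:3,3],d/np.linalg.norm(d)
def tri(obs):
    A=np.zeros((3,3));b=np.zeros(3)
    for c,u in obs:
        o,d=ray(c,u);N=np.eye(3)-np.outer(d,d);A+=N;b+=N@o
    return np.linalg.solve(A,b)
E
python3 - <<'E'
from h import *
import pickle
from scipy.optimize import least_squares,minimize
d=pickle.load(open("c0.pkl","rb"));S,T=d["scene"],d["top"]
print("captop tri",tri([(S,(338.6,135.9)),(T,(161.6,197.4))]))
# rack corners tri (outer top, z should be .09)
tc=lambda u:(260+(u[0]-300+.5)/5-.5,175+(u[1]+.5)/5-.5)
sc=lambda u:(225+(u[0]-360+.5)/6-.5,195+(u[1]+.5)/6-.5)
print("rack corners",tri([(S,sc((610,70))),(T,tc((357,264)))]),tri([(S,sc((803,133))),(T,tc((348,75)))]))
ob=[(T,tc(u),p) for u,p in [((348,75),(.054,.198)),((357,264),(-.054,.198)),((531,159),(0,.096)),((704,148.6),(0,0))]]
ob+=[(S,sc(u),p) for u,p in [((610,70),(-.054,.198)),((803,133),(.054,.198)),((705,260),(.045,.096)),((510,198),(-.05,.096))]]
def rot(a):return np.array([[np.cos(a),-np.sin(a)],[np.sin(a),np.cos(a)]])
def f(v,full=0):
    return np.concatenate([(proj(c,np.r_[rot(v[2])@p+v[:2],.09])-u)[0] for c,u,p in ob])
r=least_squares(f,[.6,-.1,0],loss="soft_l1");print("rack",r.x,np.round(r.fun,1))
print("slot",rot(r.x[2])@[0,.144]+r.x[:2])
# jug silhouette
def model(v,c):
    m=np.zeros((420*4,560*4),np.uint8)
    a=np.linspace(0,2*np.pi,40)
    sq=np.array([(sx*.033+.006*np.cos(t),sy*.033+.006*np.sin(t)) for sx in(-1,1) for sy in(-1,1) for t in a])
    ci=lambda r:np.c_[r*np.cos(a),r*np.sin(a)]
    parts=[[(sq*36/39,0),(sq,.008),(sq,.112)],[(sq,.112),(ci(.018),.145)],[(ci(.018),.13),(ci(.018),.16)],[(ci(.027),.156),(ci(.027),.184)]]
    for p in parts:
        P=np.vstack([np.c_[q@rot(v[2]).T+v[:2],np.full(len(q),z)] for q,z in p])
        h=cv2.convexHull(((proj(c,P)+.5)*4).astype(np.float32));cv2.fillConvexPoly(m,np.round(h).astype(int),255)
    return cv2.resize(m,(560,420),interpolation=cv2.INTER_AREA)/255.
masks=[]
for c,(x,y,w,h) in((S,(305,120,60,85)),(T,(140,170,60,60))):
    hsv=cv2.cvtColor(c["image"],cv2.COLOR_BGR2HSV);m=np.zeros((420,560))
    b=cv2.GaussianBlur(c["image"],(3,3),0).astype(float);s=(b.max(2)-b.min(2))/b.max(2).clip(1)
    m[y:y+h,x:x+w]=(s<.22)[y:y+h,x:x+w];masks.append((c,m))
    print("mask",m.sum())
cost=lambda v:sum(abs(model(v,c)-m).sum() for c,m in masks)
x0=tri([(S,(338.6,135.9)),(T,(161.6,197.4))])
best=min((minimize(cost,[x0[0],x0[1],y],method="Nelder-Mead",options=dict(initial_simplex=[[x0[0],x0[1],y],[x0[0]+.006,x0[1],y],[x0[0],x0[1]+.006,y],[x0[0],x0[1],y+.15]])) for y in(-.2,0,.2,.5)),key=lambda r:r.fun)
print("jug",best.x,best.fun)
for c,m in masks:
  mo=model(best.x,c);print(mo.sum(),(mo*m).sum())
E
```

```text
captop tri [0.60995994 0.28428109 0.18201957]
rack corners [0.53437693 0.00224443 0.08349318] [0.63496018 0.00389976 0.08713888]
rack [ 0.59747796 -0.19368535  0.05163401] [-0.2 -0.8  0.1 -0.1  0.6 -0.4  0.  -0.1 -1.2 -1.9  4.7 -0.9 -0.1  0.5
 -2.7 -0.8]
slot [ 0.59004597 -0.04987726]
mask 1511.0
mask 982.0
jug [0.60896822 0.28692039 0.16903772] 239.39607843137256
1618.1490196078432 1499.6745098039216
1078.3333333333333 975.3686274509804
```

Run:
```python
from h import *
import pickle
from scipy.optimize import least_squares
d=pickle.load(open("c0.pkl","rb"));S,T=d["scene"],d["top"]
tc=lambda u:(260+(u[0]-300+.5)/5-.5,175+(u[1]+.5)/5-.5)
sc=lambda u:(225+(u[0]-360+.5)/6-.5,195+(u[1]+.5)/6-.5)
def rot(a):return np.array([[np.cos(a),-np.sin(a)],[np.sin(a),np.cos(a)]])
ob=[(T,tc(u),p) for u,p in [((348,75),(.054,.198)),((357,264),(-.054,.198)),((531,159),(0,.096)),((704,148.6),(0,0))]]
ob+=[(S,sc(u),p) for u,p in [((610,70),(-.054,.198)),((705,260),(.045,.096))]]
f=lambda v:np.concatenate([(proj(c,np.r_[rot(v[2])@p+v[:2],.09])-u)[0] for c,u,p in ob])
r=least_squares(f,[.6,-.1,0],loss="soft_l1");print("rack",r.x,np.round(r.fun,1),"slot",rot(r.x[2])@[0,.144]+r.x[:2])
def onz(c,u,z):
    o,k=ray(c,u);return (o+k*(z-o[2])/k[2])[:2]
js=lambda u:(305+(u[0]+.5)/6-.5,125+(u[1]+.5)/6-.5)
jt=lambda u:(140+(u[0]+.5)/5-.5,170+(u[1]+.5)/5-.5)
a=onz(S,js((83,397)),.004);b=onz(S,js((214,432)),.004);e=b-a;print("bottom",a,b,e,np.linalg.norm(e),np.arctan2(e[1],e[0]))
a=onz(S,js((98,208)),.112);b=onz(S,js((240,235)),.112);e=b-a;print("shoulder",a,b,np.linalg.norm(e),np.arctan2(e[1],e[0]))
P=[onz(T,jt(u),.112) for u in [(66,86),(206,76),(213,221),(74,226)]]
for i in range(4):
    e=P[(i+1)%4]-P[i];print("top",P[i],np.linalg.norm(e),np.degrees(np.arctan2(e[1],e[0]))%90)
print(np.mean(P,0))
# edges directly: print predicted corner pixels for yaws
for y in(.0,.05,.1,.17):
    q=np.array([(-.039,-.039),(.039,-.039),(.039,.039),(-.039,.039)])@rot(y).T+[.6095,.2855]
    print(y,np.round((proj(S,np.c_[q,[.112]*4])-[305,125])*6).tolist(),np.round((proj(T,np.c_[q,[.112]*4])-[140,170])*5).tolist())
```

```text
rack [ 0.59687086 -0.193229    0.04872422] [-0.3 -0.8 -0.1 -0.1  0.4 -0.3 -0.1  0.1 -1.  -2.1 -0.1  0.3] slot [ 0.58985735 -0.0493999 ]
bottom [0.57748783 0.24480744] [0.64795244 0.24974944] [0.07046461 0.004942  ] 0.07063769833182104 0.07001980919438662
shoulder [0.5755226  0.25028442] [0.64564373 0.26171887] 0.07104730398976788 0.16164438757229638
top [0.64468652 0.32516503] 0.076425649552748 4.077457144090019
top [0.65012077 0.24893283] 0.07975284703235178 3.385740277051866
top [0.57050713 0.24422279] 0.07543801600004003 1.9299456227486758
top [0.56796656 0.31961801] 0.07692023305851983 4.135411703669516
[0.60832025 0.28448466]
0.0 [[83.0, 206.0], [231.0, 248.0], [291.0, 178.0], [148.0, 139.0]] [[207.0, 219.0], [208.0, 77.0], [65.0, 77.0], [63.0, 219.0]]
0.05 [[85.0, 209.0], [236.0, 247.0], [289.0, 175.0], [143.0, 140.0]] [[210.0, 215.0], [205.0, 73.0], [62.0, 81.0], [67.0, 223.0]]
0.1 [[87.0, 212.0], [241.0, 246.0], [286.0, 173.0], [138.0, 141.0]] [[214.0, 212.0], [201.0, 70.0], [58.0, 85.0], [71.0, 226.0]]
0.17 [[91.0, 215.0], [248.0, 245.0], [282.0, 169.0], [132.0, 142.0]] [[218.0, 206.0], [195.0, 66.0], [54.0, 90.0], [76.0, 230.0]]
```

Emit:
{"method": "send_rows", "body": {"increments": [{"dz": 2.2, "roll": 1.2, "claw": 1}, {"dx": 0.6, "dy": 1.1, "dz": 4, "roll": 2.4, "claw": 1}, {"dx": 1.5, "dy": 2.9, "dz": 5, "roll": 3.6, "claw": 1}, {"dx": 2.5, "dy": 4.7, "dz": 5, "roll": 4.8, "claw": 1}, {"dx": 3.5, "dy": 6.6, "dz": 5, "roll": 6, "claw": 1}], "grip_force": 100}}

```text
schema error: expected keys dx, dy, dz, roll, claw
```

Emit:
{"method": "send_rows", "body": {"increments": [{"dx": 1, "dy": 2, "roll": 1.1, "claw": 1}, {"dx": 2, "dy": 4, "roll": 2.2, "claw": 1}, {"dx": 3.1, "dy": 6, "roll": 3.3, "claw": 1}, {"dx": 4.2, "dy": 8, "roll": 3.3, "claw": 1}, {"dx": 5.3, "dy": 10, "roll": 3.3, "claw": 1}]}}

```text
schema error: expected keys dx, dy, dz, roll, claw
```

Emit:
{"method": "send_rows", "body": {"increments": [{"dx": 1, "dy": 2, "roll": 0, "claw": 1}, {"dx": 2, "dy": 4, "roll": 0, "claw": 1}, {"dx": 3.2, "dy": 6, "roll": 0, "claw": 1}, {"dx": 4.2, "dy": 8, "roll": 0, "claw": 1}, {"dx": 5.3, "dy": 10, "roll": 0, "claw": 1}]}}

```text
schema error: expected keys dx, dy, dz, roll, claw
```

Emit:
{"method": "send_rows", "body": {"increments": [{"dx": 0, "dy": 0, "dz": 2.2, "roll": 1.2, "claw": 1}, {"dx": 0.6, "dy": 1.1, "dz": 4, "roll": 2.4, "claw": 1}, {"dx": 1.5, "dy": 2.9, "dz": 5, "roll": 3.6, "claw": 1}, {"dx": 2.5, "dy": 4.7, "dz": 5, "roll": 4.8, "claw": 1}, {"dx": 3.5, "dy": 6.6, "dz": 5, "roll": 6, "claw": 1}], "grip_force": 100}}

```text
clock: 0.72
tcp_pos: [0.2441, -0.3873, 0.3194]
orientation: [0.0, 0.848, 0.53, 0.0]
wrist_force: [0.8, 0.0, -0.1]
finger_gap: 0.0853
grip_force: 0.0
```

Emit:
{"method": "send_rows", "body": {"increments": [{"dx": 1, "dy": 2, "dz": 0, "roll": 1.1, "claw": 1}, {"dx": 2, "dy": 4, "dz": 0, "roll": 2.2, "claw": 1}, {"dx": 3.1, "dy": 6, "dz": 0, "roll": 3.3, "claw": 1}, {"dx": 4.2, "dy": 8, "dz": 0, "roll": 3.3, "claw": 1}, {"dx": 5.3, "dy": 10, "dz": 0, "roll": 3.3, "claw": 1}]}}

```text
clock: 1.35
tcp_pos: [0.3764, -0.1367, 0.3193]
orientation: [0.0, 0.706, 0.708, 0.0]
wrist_force: [0.3, -0.2, -0.4]
finger_gap: 0.0853
grip_force: 0.0
```

Emit:
{"method": "send_rows", "body": {"increments": [{"dx": 1, "dy": 2, "dz": 0, "roll": 0, "claw": 1}, {"dx": 2, "dy": 4, "dz": 0, "roll": 0, "claw": 1}, {"dx": 3.2, "dy": 6, "dz": 0, "roll": 0, "claw": 1}, {"dx": 4.2, "dy": 8, "dz": 0, "roll": 0, "claw": 1}, {"dx": 5.3, "dy": 10, "dz": 0, "roll": 0, "claw": 1}]}}

```text
clock: 1.98
tcp_pos: [0.5089, 0.1134, 0.3191]
orientation: [0.0, 0.706, 0.708, -0.0]
wrist_force: [1.6, -0.5, -0.4]
finger_gap: 0.0853
grip_force: 0.0
```

Emit:
{"method": "send_rows", "body": {"increments": [{"dx": 1.1, "dy": 2, "dz": 0, "roll": 0, "claw": 1}, {"dx": 2.2, "dy": 4, "dz": 0, "roll": 0, "claw": 1}, {"dx": 3.3, "dy": 5.8, "dz": 0, "roll": 0, "claw": 1}, {"dx": 4.0, "dy": 6.86, "dz": -1.5, "roll": 0, "claw": 1}, {"dx": 4.0, "dy": 6.86, "dz": -3.6, "roll": 0, "claw": 1}]}}

```text
clock: 2.6
tcp_pos: [0.6104, 0.2857, 0.2277]
orientation: [0.0, 0.705, 0.709, 0.001]
wrist_force: [0.7, 0.2, -0.5]
finger_gap: 0.0854
grip_force: 0.0
```

Run:
```python
from h import *
S=snap("scene","pics/s1.png");T=snap("top","pics/t1.png")
r=lambda im,x,y,w,h,k:cv2.resize(im[y:y+h,x:x+w],None,fx=k,fy=k,interpolation=cv2.INTER_CUBIC)
cv2.imwrite("pics/m1.png",np.hstack([r(S["image"],285,60,100,140,4),r(T["image"],110,130,100,140,4)]))
print(get_state()["tcp_pos"])
```

```text
[0.60223704 0.28165411 0.2190185 ]
```

View pics/m1.png

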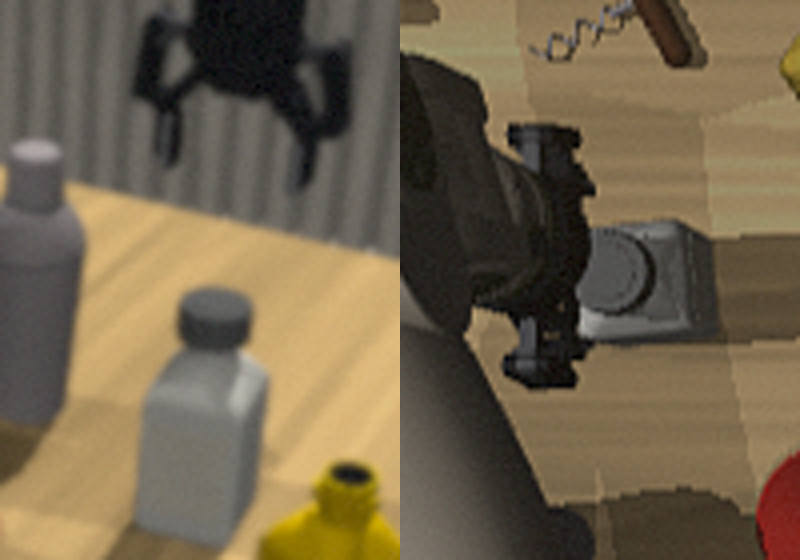

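Run:
```python
from h import *
s=get_state();print(s["tcp_pos"],s["joint_pos"],s["qvel"],s["orientation"])
import pickle
d=pickle.load(open("c0.pkl","rb"))
T=read_camera("top")
for n in d:
  for z in(.184,.228,.25,.27):print(n,z,proj(d[n],[.6085,.2836,z]))
s=get_state();print(s["clock"],s["tcp_pos"],s["joint_pos"])
```

```text
[0.60223704 0.28165411 0.2190185 ] [ 3.16888577e-01  5.17305598e-01  4.13014130e-01  1.48632618e+00
 -9.96838713e-05  1.88413303e+00] [-0.01473302 -0.04283322  0.19733575  0.10651583 -0.00063585 -0.00039331] [-0.00444642  0.70581487  0.708327   -0.00885719]
scene 0.184 [[337.95617157 135.26817089]]
scene 0.228 [[339.3583164  121.11558817]]
scene 0.25 [[340.08206493 113.81041488]]
scene 0.27 [[340.75369493 107.03130135]]
top 0.184 [[161.60197171 197.75986809]]
top 0.228 [[157.34255503 196.27455094]]
top 0.25 [[155.0779055  195.48483652]]
top 0.27 [[152.93449668 194.73740039]]
2.75 [0.60504122 0.2820729  0.22460192] [ 3.16182910e-01  5.14641963e-01  4.22375225e-01  1.48971680e+00
 -1.23903680e-04  1.88415595e+00]
```

Emit:
{"method": "send_rows", "body": {"increments": [{"dx": 0, "dy": 0, "dz": -0.2, "roll": 0, "claw": 1}, {"dx": 0, "dy": 0, "dz": -0.4, "roll": 0, "claw": 1}, {"dx": 0, "dy": 0, "dz": -0.6, "roll": 0, "claw": 1}, {"dx": 0, "dy": 0, "dz": -0.8, "roll": 0, "claw": 1}, {"dx": 0, "dy": 0, "dz": -0.8, "roll": 0, "claw": 1}]}}

```text
clock: 3.38
tcp_pos: [0.6083, 0.2829, 0.2091]
orientation: [-0.0, 0.706, 0.708, -0.0]
wrist_force: [-0.1, 0.0, 0.3]
finger_gap: 0.0858
grip_force: 0.0
```

Run:
```python
from h import *
S=snap("scene","pics/s2.png");T=snap("top","pics/t2.png")
r=lambda im,x,y,w,h,k:cv2.resize(im[y:y+h,x:x+w],None,fx=k,fy=k,interpolation=cv2.INTER_CUBIC)
cv2.imwrite("pics/m2.png",np.hstack([r(S["image"],285,60,100,140,4),r(T["image"],110,130,100,140,4)]))
s=get_state();print(s["tcp_pos"],s["orientation"])
```

```text
[0.6084864  0.28299664 0.20944147] [ 1.45074886e-05  7.06228609e-01  7.07983864e-01 -1.74776002e-05]
```

View pics/m2.png

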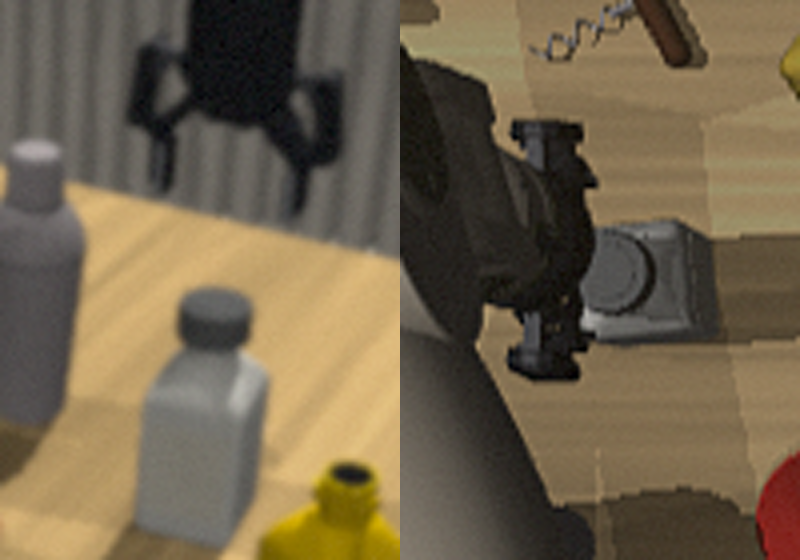

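The picture shows the open fingers at crop (162,190) and (295,213), centred over the jug. I can't place the visible tips exactly in height, so I'll descend while watching the force, then close and check the gap.

Emit:
{"method": "send_rows", "body": {"increments": [{"dx": 0, "dy": 0.06, "dz": -0.6, "roll": 0, "claw": 1}, {"dx": 0, "dy": 0.06, "dz": -1.2, "roll": 0, "claw": 1}, {"dx": 0, "dy": 0.06, "dz": -1.8, "roll": 0, "claw": 1}, {"dx": 0, "dy": 0.06, "dz": -2.3, "roll": 0, "claw": 1}, {"dx": 0, "dy": 0.06, "dz": -2.3, "roll": 0, "claw": 1}]}}

```text
clock: 4.1
tcp_pos: [0.6075, 0.2842, 0.1501]
orientation: [-0.001, 0.706, 0.708, -0.001]
wrist_force: [-0.2, 0.0, -0.8]
finger_gap: 0.085
grip_force: 0.0
```

Emit:
{"method": "send_rows", "body": {"increments": [{"dx": 0, "dy": 0, "dz": 0, "roll": 0, "claw": 0.3}, {"dx": 0, "dy": 0, "dz": 0, "roll": 0, "claw": 0}, {"dx": 0, "dy": 0, "dz": 0, "roll": 0, "claw": -0.3}, {"dx": 0, "dy": 0, "dz": 0, "roll": 0, "claw": -1}, {"dx": 0, "dy": 0, "dz": 0, "roll": 0, "claw": -1}], "grip_force": 60}}

```text
clock: 4.72
tcp_pos: [0.6086, 0.2846, 0.152]
orientation: [0.0, 0.706, 0.708, 0.0]
wrist_force: [-0.4, 0.2, -1.4]
finger_gap: 0.0002
grip_force: 0.0
```

Run:
```python
from h import *
S=snap("scene","pics/s3.png");T=snap("top","pics/t3.png")
r=lambda im,x,y,w,h,k:cv2.resize(im[y:y+h,x:x+w],None,fx=k,fy=k,interpolation=cv2.INTER_CUBIC)
cv2.imwrite("pics/m3.png",np.hstack([r(S["image"],285,60,100,140,4),r(T["image"],110,130,100,140,4)]))
s=get_state();print(s["tcp_pos"],s["finger_gap"],s["grip_force"],s["wrist_force"])
```

```text
[0.60851139 0.28453818 0.1519636 ] 2.07930933165418e-05 0.0 [ 0.66898119 -0.41711302 -0.65223716]
```

View pics/m3.png

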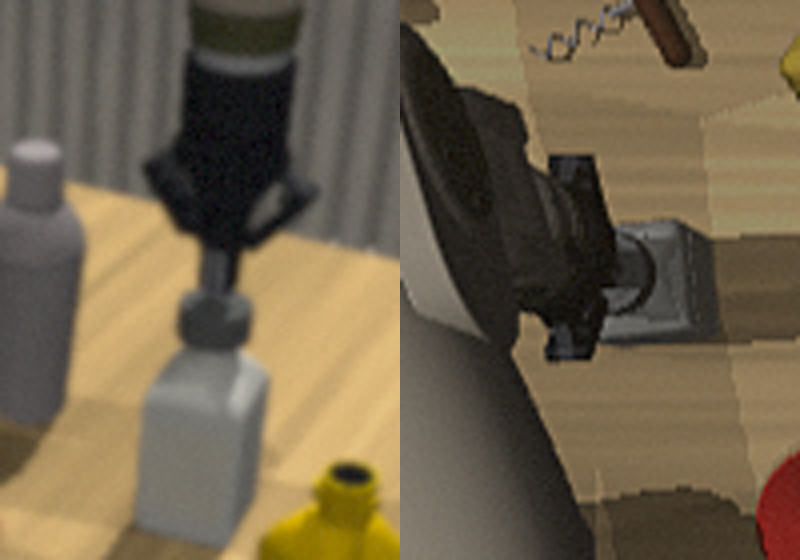

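Run:
```python
from h import *
import pickle
d=pickle.load(open("c0.pkl","rb"));S,T=d["scene"],d["top"]
g=lambda n,u:((285 if n=="s" else 10)+u[0]/4,(60 if n=="s" else 130)+u[1]/4)
for a,b in [((162,165),(575,357)),((314,190),(572,157)),((238,178),(573,257))]:
    p=tri([(S,g("s",a)),(T,g("t",b))]);print(p,proj(S,p)-g("s",a),proj(T,p)-g("t",b))
# open pose m2
for a,b in [((150,60),(545,360)),((325,90),(547,135))]:
    p=tri([(S,g("s",a)),(T,g("t",b))]);print("m2",p,proj(S,p)-g("s",a),proj(T,p)-g("t",b))
o,k=ray(S,g("s",(220,296)))
for z in(.15,.17,.18,.19):print(z,o+k*(z-o[2])/k[2])
from workcell import get_state
print(get_state()["joint_pos"])
```

```text
[0.55583873 0.28243885 0.27501024] [[-2.24033056  0.22618483]] [[-1.22631222 -2.36403533]]
[0.67022911 0.28251193 0.28245676] [[-1.12590145  0.18732153]] [[-0.55403645 -1.16922121]]
[0.61349555 0.28314597 0.27793022] [[-1.84887234  0.24731041]] [[-0.96035825 -1.93452201]]
m2 [0.54794409 0.27753393 0.34970358] [[-0.75382498  0.08771096]] [[-0.43684651 -0.82583318]]
m2 [0.6710635  0.2776665  0.35293476] [[-0.88050267  0.16708133]] [[-0.44586554 -0.94871726]]
0.15 [0.58688872 0.35745189 0.15      ]
0.17 [0.60075008 0.32008149 0.17      ]
0.18 [0.60768076 0.30139628 0.18      ]
0.19 [0.61461144 0.28271108 0.19      ]
[ 3.18035188e-01  5.19005654e-01  2.53361607e-01  1.30504097e+00
 -3.85453270e-05  1.88628779e+00]
```

The closed fingers end at crop (220,296), just above the cap. Triangulating the knuckles puts the gripper at x,y ≈ (0.613,0.283), so the sideways position is right, and its tips are about 37 mm higher than the reported z. I'll open, go 40 mm lower and grip.

Emit:
{"method": "send_rows", "body": {"increments": [{"dx": 0, "dy": 0, "dz": 0, "roll": 0, "claw": 1}, {"dx": 0, "dy": 0, "dz": 0, "roll": 0, "claw": 1}, {"dx": 0, "dy": 0, "dz": 0, "roll": 0, "claw": 1}, {"dx": 0, "dy": 0, "dz": 0, "roll": 0, "claw": 1}, {"dx": 0, "dy": 0, "dz": 0, "roll": 0, "claw": 1}]}}

```text
clock: 5.45
tcp_pos: [0.6085, 0.2845, 0.1519]
orientation: [0.0, 0.706, 0.708, 0.0]
wrist_force: [-0.3, 1.1, -0.5]
finger_gap: 0.0852
grip_force: 0.0
```

Emit:
{"method": "send_rows", "body": {"increments": [{"dx": 0, "dy": 0, "dz": -0.4, "roll": 0, "claw": 1}, {"dx": 0, "dy": 0, "dz": -0.8, "roll": 0, "claw": 1}, {"dx": 0, "dy": 0, "dz": -1.2, "roll": 0, "claw": 1}, {"dx": 0, "dy": 0, "dz": -1.6, "roll": 0, "claw": 1}, {"dx": 0, "dy": 0, "dz": -1.6, "roll": 0, "claw": 1}]}}

```text
clock: 6.08
tcp_pos: [0.6077, 0.2842, 0.1105]
orientation: [-0.001, 0.706, 0.708, -0.001]
wrist_force: [-0.9, 0.1, -0.5]
finger_gap: 0.0855
grip_force: 0.0
```

Emit:
{"method": "send_rows", "body": {"increments": [{"dx": 0, "dy": 0, "dz": 0, "roll": 0, "claw": 0.5}, {"dx": 0, "dy": 0, "dz": 0, "roll": 0, "claw": 0.2}, {"dx": 0, "dy": 0, "dz": 0, "roll": 0, "claw": -0.2}, {"dx": 0, "dy": 0, "dz": 0, "roll": 0, "claw": -1}, {"dx": 0, "dy": 0, "dz": 0, "roll": 0, "claw": -1}]}}

```text
clock: 6.7
tcp_pos: [0.6087, 0.2847, 0.1128]
orientation: [0.0, 0.706, 0.708, 0.001]
wrist_force: [-2.1, 0.7, 5.9]
finger_gap: 0.0528
grip_force: 62.9
```

Emit:
{"method": "send_rows", "body": {"increments": [{"dx": 0, "dy": 0, "dz": 0, "roll": 0, "claw": -1}, {"dx": 0, "dy": 0, "dz": 0.3, "roll": 0, "claw": -1}, {"dx": 0, "dy": 0, "dz": 0.9, "roll": 0, "claw": -1}, {"dx": 0, "dy": 0, "dz": 1.7, "roll": 0, "claw": -1}, {"dx": 0, "dy": 0, "dz": 2.5, "roll": 0, "claw": -1}], "grip_force": 100}}

```text
clock: 7.32
tcp_pos: [0.6083, 0.2844, 0.1747]
orientation: [-0.0, 0.706, 0.708, -0.001]
wrist_force: [-0.3, -0.3, -7.2]
finger_gap: 0.0525
grip_force: 105.6
```

Emit:
{"method": "send_rows", "body": {"increments": [{"dx": 0, "dy": 0, "dz": 0.8, "roll": 0, "claw": -1}, {"dx": 0, "dy": 0, "dz": 1.6, "roll": 0, "claw": -1}, {"dx": 0, "dy": 0, "dz": 2.4, "roll": 0, "claw": -1}, {"dx": 0, "dy": 0, "dz": 3, "roll": 0, "claw": -1}, {"dx": 0, "dy": 0, "dz": 3.2, "roll": 0, "claw": -1}]}}

```text
clock: 7.95
tcp_pos: [0.609, 0.2846, 0.2555]
orientation: [0.0, 0.706, 0.708, 0.001]
wrist_force: [0.3, 0.0, -7.0]
finger_gap: 0.0519
grip_force: 105.8
```

Emit:
{"method": "send_rows", "body": {"increments": [{"dx": -0.1, "dy": -0.8, "dz": 0, "roll": 0, "claw": -1}, {"dx": -0.2, "dy": -2.2, "dz": 0, "roll": 0, "claw": -1}, {"dx": -0.4, "dy": -3.8, "dz": 0, "roll": 0, "claw": -1}, {"dx": -0.5, "dy": -5.4, "dz": 0, "roll": 0, "claw": -1}, {"dx": -0.6, "dy": -7, "dz": 0, "roll": 0, "claw": -1}]}}

```text
clock: 8.57
tcp_pos: [0.5929, 0.1083, 0.2538]
orientation: [-0.0, 0.706, 0.708, -0.0]
wrist_force: [0.7, 1.0, -5.8]
finger_gap: 0.0527
grip_force: 105.7
```

Emit:
{"method": "send_rows", "body": {"increments": [{"dx": 0, "dy": -1.6, "dz": 0, "roll": 0, "claw": -1}, {"dx": -0.1, "dy": -3.2, "dz": 0, "roll": 0, "claw": -1}, {"dx": -0.16, "dy": -4.6, "dz": 0, "roll": 0, "claw": -1}, {"dx": -0.16, "dy": -5.7, "dz": 0, "roll": 0, "claw": -1}, {"dx": -0.16, "dy": -6.37, "dz": 0, "roll": 0, "claw": -1}]}}

```text
clock: 9.2
tcp_pos: [0.5892, -0.0511, 0.2539]
orientation: [-0.0, 0.707, 0.708, -0.0]
wrist_force: [0.1, 0.9, -5.7]
finger_gap: 0.0525
grip_force: 105.7
```

Emit:
{"method": "send_rows", "body": {"increments": [{"dx": 0, "dy": 0, "dz": 0, "roll": 0, "claw": -1}, {"dx": 0, "dy": 0, "dz": 0, "roll": 0, "claw": -1}, {"dx": 0, "dy": 0, "dz": 0, "roll": 0, "claw": -1}, {"dx": 0, "dy": 0, "dz": 0, "roll": 0, "claw": -1}, {"dx": 0, "dy": 0, "dz": 0, "roll": 0, "claw": -1}]}}

```text
clock: 9.82
tcp_pos: [0.5896, -0.0492, 0.2545]
orientation: [0.0, 0.706, 0.708, 0.0]
wrist_force: [0.4, -0.3, -6.1]
finger_gap: 0.0524
grip_force: 105.7
```

Run:
```python
from h import *
S=snap("scene","pics/s4.png");T=snap("top","pics/t4.png")
r=lambda im,x,y,w,h,k:cv2.resize(im[y:y+h,x:x+w],None,fx=k,fy=k,interpolation=cv2.INTER_CUBIC)
cv2.imwrite("pics/m4.png",np.hstack([r(S["image"],210,110,100,140,4),r(T["image"],215,140,100,140,4)]))
print(get_state()["tcp_pos"],get_state()["joint_pos"])
```

```text
[ 0.58954135 -0.04947164  0.25446366] [-2.19359581e-01  3.40117351e-01  2.29526530e-01  1.46004992e+00
  2.23760938e-06  1.34850962e+00]
```

View pics/m4.png

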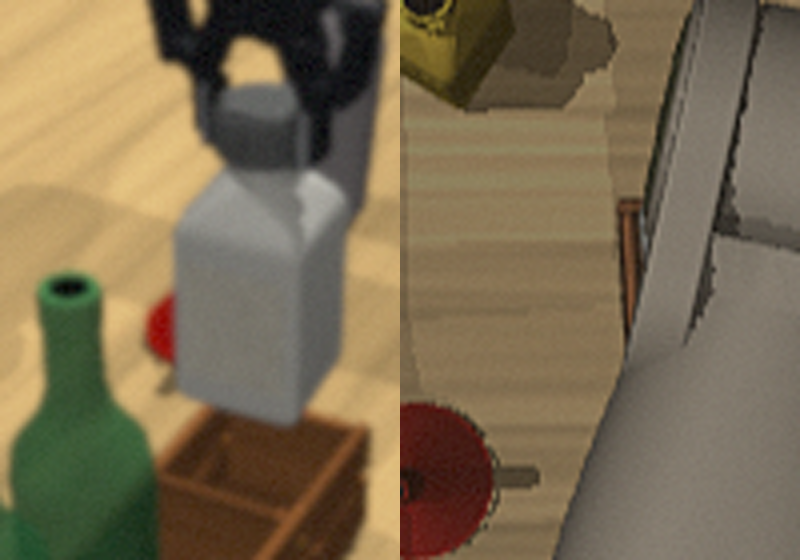

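The picture shows the jug hanging upright above the empty slot: lower corners at scene-crop (178,390) and (297,423), rack end corners at (213,405) and (368,430). The arm hides it in the top view, so I check yaw and offset numerically.

Run:
```python
from h import *
import pickle
d=pickle.load(open("c0.pkl","rb"));S=d["scene"]
g=lambda u:(210+(u[0]+.5)/4-.5,110+(u[1]+.5)/4-.5)
rot=lambda a:np.array([[np.cos(a),-np.sin(a)],[np.sin(a),np.cos(a)]])
ig=lambda P:np.round((proj(S,P)+.5-[210,110])*4-.5).tolist()
def onz(u,z):
    o,k=ray(S,g(u));return (o+k*(z-o[2])/k[2])[:2]
for z,L in((.145,[(178,390),(297,424),(343,352)]),(.254,[(176,236),(297,262),(346,208)])):
    P=[onz(u,z) for u in L];
    for i in(0,1):
        e=P[i+1]-P[i];print(z,P[i],np.linalg.norm(e),(np.degrees(np.arctan2(e[1],e[0]))+45)%90-45)
    print("centre",(P[0]+P[2])/2)
for y in(0,.05,.1,.15):
    q=np.array([(-.039,-.039),(.039,-.039),(.039,.039)])@rot(y).T+[.590,-.0494]
    print(y,ig(np.c_[q,[.150]*3]),ig(np.c_[q,[.254]*3]))
q=np.array([(-.054,.198),(.054,.198),(-.054,.096),(.05,.096)])@rot(.0487).T+[.5969,-.1932]
print("rack",ig(np.c_[q,[.09]*4]))
```

```text
0.145 [ 0.55578664 -0.08583884] 0.07705385572076247 4.755443602804647
0.145 [ 0.63257525 -0.07945085] 0.07784418534970712 7.728118690535609
centre [ 0.58894699 -0.04407627]
0.254 [ 0.55950404 -0.08881679] 0.07134110808983984 8.285949731960535
0.254 [ 0.63010043 -0.07853557] 0.06422167420715241 3.2120150082891996
centre [ 0.59300303 -0.05161579]
0 [[169.0, 383.0], [284.0, 423.0], [347.0, 355.0]] [[163.0, 232.0], [286.0, 270.0], [353.0, 206.0]]
0.05 [[170.0, 386.0], [289.0, 423.0], [346.0, 353.0]] [[165.0, 234.0], [291.0, 269.0], [352.0, 204.0]]
0.1 [[171.0, 388.0], [293.0, 422.0], [344.0, 350.0]] [[166.0, 237.0], [296.0, 268.0], [350.0, 201.0]]
0.15 [[173.0, 391.0], [298.0, 421.0], [342.0, 348.0]] [[168.0, 239.0], [301.0, 267.0], [348.0, 199.0]]
rack [[222.0, 378.0], [374.0, 425.0], [143.0, 466.0], [297.0, 517.0]]
```

Emit:
{"method": "send_rows", "body": {"increments": [{"dx": 0, "dy": -0.04, "dz": -0.5, "roll": -0.15, "claw": -1}, {"dx": 0, "dy": -0.08, "dz": -1.2, "roll": -0.3, "claw": -1}, {"dx": 0, "dy": -0.08, "dz": -1.7, "roll": -0.3, "claw": -1}, {"dx": 0, "dy": -0.08, "dz": -1.9, "roll": -0.3, "claw": -1}, {"dx": 0, "dy": -0.08, "dz": -2, "roll": -0.3, "claw": -1}]}}

```text
clock: 10.55
tcp_pos: [0.5895, -0.0517, 0.2042]
orientation: [-0.0, 0.721, 0.693, -0.0]
wrist_force: [-0.1, -0.6, -6.4]
finger_gap: 0.0521
grip_force: 105.7
```

Emit:
{"method": "send_rows", "body": {"increments": [{"dx": 0, "dy": 0, "dz": -0.1, "roll": 0, "claw": -1}, {"dx": 0, "dy": 0, "dz": -0.2, "roll": 0, "claw": -1}, {"dx": 0, "dy": 0, "dz": -0.3, "roll": 0, "claw": -1}, {"dx": 0, "dy": 0, "dz": -0.4, "roll": 0, "claw": -1}, {"dx": 0, "dy": 0, "dz": -0.5, "roll": 0, "claw": -1}]}}

```text
clock: 11.18
tcp_pos: [0.5895, -0.0517, 0.1918]
orientation: [0.0, 0.721, 0.693, 0.0]
wrist_force: [0.3, -0.2, -6.5]
finger_gap: 0.0524
grip_force: 105.7
```

Emit:
{"method": "send_rows", "body": {"increments": [{"dx": 0, "dy": 0, "dz": -0.15, "roll": 0, "claw": -1}, {"dx": 0, "dy": 0, "dz": -0.3, "roll": 0, "claw": -1}, {"dx": 0, "dy": 0, "dz": -0.45, "roll": 0, "claw": -1}, {"dx": 0, "dy": 0, "dz": -0.6, "roll": 0, "claw": -1}, {"dx": 0, "dy": 0, "dz": -0.7, "roll": 0, "claw": -1}]}}

```text
clock: 11.8
tcp_pos: [0.5894, -0.0517, 0.1741]
orientation: [-0.0, 0.721, 0.693, -0.0]
wrist_force: [-0.2, -0.2, -6.0]
finger_gap: 0.0521
grip_force: 105.7
```

Emit:
{"method": "send_rows", "body": {"increments": [{"dx": 0, "dy": 0, "dz": -0.2, "roll": 0, "claw": -1}, {"dx": 0, "dy": 0, "dz": -0.4, "roll": 0, "claw": -1}, {"dx": 0, "dy": 0, "dz": -0.6, "roll": 0, "claw": -1}, {"dx": 0, "dy": 0, "dz": -0.8, "roll": 0, "claw": -1}, {"dx": 0, "dy": 0, "dz": -0.9, "roll": 0, "claw": -1}]}}

```text
clock: 12.42
tcp_pos: [0.5893, -0.0517, 0.1514]
orientation: [-0.0, 0.721, 0.693, -0.0]
wrist_force: [-0.6, 0.0, -6.5]
finger_gap: 0.0521
grip_force: 105.7
```

Emit:
{"method": "send_rows", "body": {"increments": [{"dx": 0, "dy": 0, "dz": -0.1, "roll": 0, "claw": -1}, {"dx": 0, "dy": 0, "dz": -0.2, "roll": 0, "claw": -1}, {"dx": 0, "dy": 0, "dz": -0.3, "roll": 0, "claw": -1}, {"dx": 0, "dy": 0, "dz": -0.4, "roll": 0, "claw": -1}, {"dx": 0, "dy": 0, "dz": -0.5, "roll": 0, "claw": -1}]}}

```text
clock: 13.05
tcp_pos: [0.5895, -0.0517, 0.1393]
orientation: [0.0, 0.721, 0.693, 0.0]
wrist_force: [-0.4, -0.3, -6.5]
finger_gap: 0.052
grip_force: 105.7
```

Emit:
{"method": "send_rows", "body": {"increments": [{"dx": 0, "dy": 0, "dz": -0.06, "roll": 0, "claw": -1}, {"dx": 0, "dy": 0, "dz": -0.12, "roll": 0, "claw": -1}, {"dx": 0, "dy": 0, "dz": -0.18, "roll": 0, "claw": -1}, {"dx": 0, "dy": 0, "dz": -0.24, "roll": 0, "claw": -1}, {"dx": 0, "dy": 0, "dz": -0.28, "roll": 0, "claw": -1}]}}

```text
clock: 13.68
tcp_pos: [0.5898, -0.0517, 0.1331]
orientation: [0.0, 0.721, 0.693, 0.0]
wrist_force: [-2.0, 0.3, 1.8]
finger_gap: 0.0526
grip_force: 106.5
```

Emit:
{"method": "send_rows", "body": {"increments": [{"dx": 0, "dy": 0, "dz": -0.04, "roll": 0, "claw": -1}, {"dx": 0, "dy": 0, "dz": -0.08, "roll": 0, "claw": -1}, {"dx": 0, "dy": 0, "dz": -0.12, "roll": 0, "claw": -1}, {"dx": 0, "dy": 0, "dz": -0.12, "roll": 0, "claw": -1}, {"dx": 0, "dy": 0, "dz": -0.12, "roll": 0, "claw": -1}]}}

```text
clock: 14.3
tcp_pos: [0.5905, -0.0518, 0.1317]
orientation: [0.001, 0.721, 0.693, 0.001]
wrist_force: [-3.2, 0.7, 7.4]
finger_gap: 0.0525
grip_force: 106.8
```

Emit:
{"method": "send_rows", "body": {"increments": [{"dx": 0, "dy": 0, "dz": -0.06, "roll": 0, "claw": -1}, {"dx": 0, "dy": 0, "dz": -0.12, "roll": 0, "claw": -1}, {"dx": 0, "dy": 0, "dz": -0.18, "roll": 0, "claw": -1}, {"dx": 0, "dy": 0, "dz": -0.24, "roll": 0, "claw": -1}, {"dx": 0, "dy": 0, "dz": -0.24, "roll": 0, "claw": -1}]}}

```text
clock: 14.92
tcp_pos: [0.5908, -0.0518, 0.1266]
orientation: [0.002, 0.721, 0.693, 0.001]
wrist_force: [-3.7, 1.1, 11.8]
finger_gap: 0.0526
grip_force: 107.4
```

Emit:
{"method": "send_rows", "body": {"increments": [{"dx": 0, "dy": 0, "dz": -0.06, "roll": 0, "claw": -1}, {"dx": 0, "dy": 0, "dz": -0.1, "roll": 0.6, "claw": -1}, {"dx": 0, "dy": 0, "dz": -0.1, "roll": 1.4, "claw": -1}, {"dx": 0, "dy": 0, "dz": -0.1, "roll": 2.2, "claw": -1}, {"dx": 0, "dy": 0, "dz": -0.1, "roll": 3, "claw": -1}]}}

```text
clock: 15.55
tcp_pos: [0.5916, -0.0518, 0.1259]
orientation: [0.003, 0.56, 0.829, 0.002]
wrist_force: [-5.8, 3.1, 18.6]
finger_gap: 0.0524
grip_force: 108.6
```

Emit:
{"method": "send_rows", "body": {"increments": [{"dx": 0, "dy": 0, "dz": 0, "roll": 0.8, "claw": -1}, {"dx": 0, "dy": 0, "dz": 0, "roll": 1.6, "claw": -1}, {"dx": 0, "dy": 0, "dz": 0, "roll": 2.4, "claw": -1}, {"dx": 0, "dy": 0, "dz": 0, "roll": 3.2, "claw": -1}, {"dx": 0, "dy": 0, "dz": 0, "roll": 4, "claw": -1}]}}

```text
clock: 16.18
tcp_pos: [0.592, -0.0514, 0.1259]
orientation: [0.004, 0.309, 0.951, 0.001]
wrist_force: [-4.4, 3.2, 18.3]
finger_gap: 0.0523
grip_force: 108.6
```

Run:
```python
from h import *
s=get_state();print(s["ft_torque"],s["wrist_force"],s["joint_pos"],s["tcp_pos"])
```

```text
[ 0.88727059  0.97670448 -0.15512892] [-4.35083078  3.2286684  18.3486603 ] [-0.22257639  0.37009541 -0.04205171  1.15081302  0.00166527  0.40633291] [ 0.59202685 -0.05139228  0.12591666]
```

Emit:
{"method": "send_rows", "body": {"increments": [{"dx": 0, "dy": 0, "dz": 0, "roll": 0.5, "claw": -1}, {"dx": 0, "dy": 0, "dz": 0, "roll": 1, "claw": -1}, {"dx": 0, "dy": 0, "dz": 0.2, "roll": 1, "claw": -1}, {"dx": 0, "dy": 0, "dz": 0.4, "roll": 1, "claw": -1}, {"dx": 0, "dy": 0, "dz": 0.5, "roll": 1, "claw": -1}]}}

```text
clock: 16.8
tcp_pos: [0.5913, -0.0516, 0.1355]
orientation: [0.002, 0.244, 0.97, 0.0]
wrist_force: [1.7, 1.1, 2.7]
finger_gap: 0.0522
grip_force: 106.9
```

Emit:
{"method": "send_rows", "body": {"increments": [{"dx": 0, "dy": 0, "dz": 0.1, "roll": 0, "claw": -1}, {"dx": 0, "dy": 0, "dz": 0.25, "roll": 0, "claw": -1}, {"dx": 0, "dy": 0, "dz": 0.4, "roll": 0, "claw": -1}, {"dx": 0, "dy": 0, "dz": 0.6, "roll": 0, "claw": -1}, {"dx": 0, "dy": 0, "dz": 0.8, "roll": 0, "claw": -1}]}}

```text
clock: 17.42
tcp_pos: [0.5894, -0.0519, 0.1536]
orientation: [-0.0, 0.244, 0.97, -0.0]
wrist_force: [0.1, 0.2, -0.2]
finger_gap: 0.0521
grip_force: 106.6
```

Emit:
{"method": "send_rows", "body": {"increments": [{"dx": 0, "dy": 0, "dz": 0.7, "roll": 0, "claw": -1}, {"dx": 0, "dy": 0, "dz": 1.5, "roll": 0, "claw": -1}, {"dx": 0, "dy": 0, "dz": 2.4, "roll": 0, "claw": -1}, {"dx": 0, "dy": 0, "dz": 3.2, "roll": 0, "claw": -1}, {"dx": 0, "dy": 0, "dz": 3.8, "roll": 0, "claw": -1}]}}

```text
clock: 18.05
tcp_pos: [0.5897, -0.0518, 0.2497]
orientation: [0.001, 0.244, 0.97, -0.0]
wrist_force: [0.6, -0.7, 0.2]
finger_gap: 0.0521
grip_force: 106.5
```

Emit:
{"method": "send_rows", "body": {"increments": [{"dx": 0, "dy": 0, "dz": 0, "roll": 0, "claw": -1}, {"dx": 0, "dy": 0, "dz": 0, "roll": 0, "claw": -1}, {"dx": 0, "dy": 0, "dz": 0, "roll": 0, "claw": -1}, {"dx": 0, "dy": 0, "dz": 0, "roll": 0, "claw": -1}, {"dx": 0, "dy": 0, "dz": 0, "roll": 0, "claw": -1}]}}

```text
clock: 18.68
tcp_pos: [0.5894, -0.0517, 0.2481]
orientation: [-0.0, 0.244, 0.97, 0.0]
wrist_force: [-0.9, 0.3, -0.4]
finger_gap: 0.0524
grip_force: 106.4
```

Run:
```python
from h import *
S=snap("scene","pics/s5.png");T=snap("top","pics/t5.png")
r=lambda im,x,y,w,h,k:cv2.resize(im[y:y+h,x:x+w],None,fx=k,fy=k,interpolation=cv2.INTER_CUBIC)
cv2.imwrite("pics/m5.png",np.hstack([r(S["image"],210,110,100,140,4),r(T["image"],215,140,100,140,4)]))
s=get_state();print(s["tcp_pos"],s["grip_force"],s["finger_gap"],s["wrist_force"])
o=proj(S,[.590,-.0505,.192]);print("expected mouth in crop",(o-[210,110])*4)
```

```text
[ 0.58947085 -0.05171449  0.24828725] 106.42926665022969 0.05236991162849224 [ 0.67809493 -0.73940477 -0.08524469]
expected mouth in crop [[256.73423318 309.84947601]]
```

View pics/m5.png

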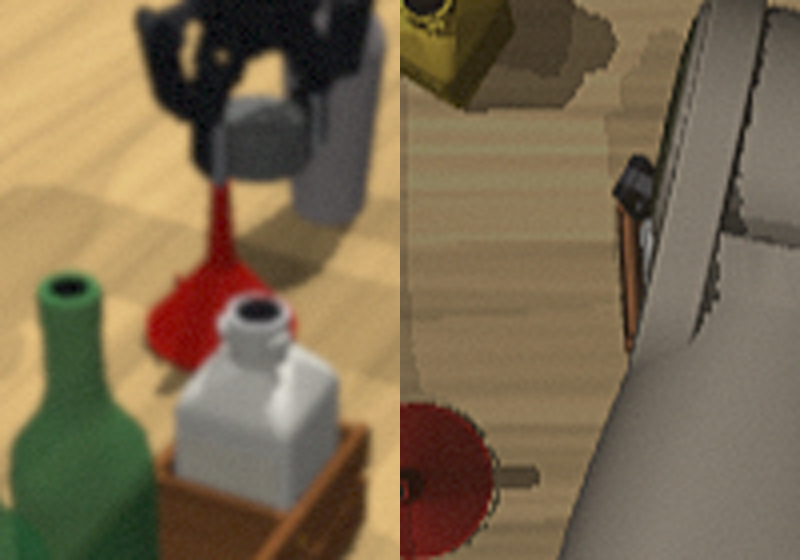

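The open bottle stands upright in the end slot, with its mouth at crop (258,310) against an expected (257,310). The cap is held level at (262,140) above it, and the green bottles and funnel have not moved. I'm handing in.

```bash
python3 -c "
from workcell import hand_in
print(hand_in())"
```

```text
the job is handed in; nothing more can be done
None
```

I handed the job in at about 19 s: the cleaner bottle stands open and upright in the empty end slot, and the gripper holds its cap level about 10 cm above the mouth; the hand-in returned no verdict, so I don't know how it was judged.

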